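# Seal the storage canisters

## Robot

A 7-joint arm with a two-finger parallel gripper is mounted at the origin on a cart in front of the work surface, level with it; the furniture and walls round the work are solid. World frame = base frame: x ahead of the robot, y to its left, z up, the work surface at z = 0. Lengths are in m, angles in rad, forces in N, time in s.
With the tool pointing down it reaches from about 0.35 to 0.9 m from the base axis. Payload 19.9 kg.
Tool frame: the origin (TCP) lies at the very end of the fingers, on their centre line; the grasp point (between the pads) lies 19 mm behind it; z points along the fingers, y is the line along which they close (so a half turn about z gives the same grasp; the last joint's range is limited). The gripper opens to 85 mm and grips with 20 to 120 N. Pads are 22 mm wide; open, the fingers measure 114 mm over their backs; the gripper's body (76 mm by 85 mm) begins 54 mm behind the grasp point. The pads swing forward as they close: fully open they stand 13 mm farther back than shut.
Start: joints at [1.266, 0.417, -0.01, 1.614, 0.005, 1.111, -0.053], TCP at [0.162, -0.604, 0.231] pointing down, gripper open.
Joint ranges: [-2.81, 2.81], [-0.39, 2.02], [-1.27, 1.25], [0.06, 2.57], [-1.19, 4.33], [0.19, 2], [-2.82, 2.82]. Speed limits (rad/s): [1.89, 1.89, 2.39, 2.39, 3.01, 3.01, 3.01].

## Interface

Orientations are given as a 3x3 rotation matrix whose columns are the frame's x, y, z axes.
In Python, from station import bot, capture, workorder gives the robot as it stands.
- The arm moves only by the tool servo_tool, never from a script. Its argument "steps" is a list of rows, each an object with "gripper": the opening, from -1 (shut) to 1 (fully open), so that 0 is half open; "xyz": the shift along the tool's x, y, z in mm, a list of three; "yaw": the turn about the tool's z in rad. A call has 1 to 12 rows; each row shifts and turns the commanded pose from where the row before left it, along the tool's axes as they then stand; what a row does not reach is not made up. A row lasts 1/8 s, in which the tool goes at most 62.5 mm and 10.7 degrees, less where a joint would pass 70% of its speed; a pose out of reach is approached as far as the arm can. A call is refused whole if a number of a shift passes 62.5 or a number of a turn 0.188, either way. A call with a gripper value outside its range is refused whole. The fingers move at their own pace and stop on an object; "newtons" is the grip in N (left out, the last holds). Time passes only in rows, so rows that do not move let the fingers close. It gives the time, the measured TCP pose, the force, the opening and the grip force at its end, in the units of the state.
- bot.get_state(): the state, without advancing time (a new reading comes with each control period).
- capture(name): name is "side" or "top"; returns a dict with "image" (480x640x3 uint8, blue, green, red), "depth" (480x640 float32, m along the optical axis (not along the pixel's ray), 0 where there is no reading), "fx", "fy", "cx", "cy" (pixels), "R" (3x3) and "t" (3): a world point X has camera coordinates R X + t. Camera axes: x right, y down, z forward; pixel columns grow to the right and rows downward; lengths in m; the calibration is good to about 2 mm. A picture is of the moment at which its call begins.
- workorder.close_job(): hands the job in; it is judged then, once.
The state is a dict: "clock": time; "qpos": joint angles; "qd": joint speeds; "tau": joint torques, N m; "tcp_pos": TCP position; "ee_rot": TCP orientation; "contact_force": force on the tool from outside, world axes, zero at the start; "ft_torque": the same for the moment, N m; "gripper_width": opening from 0.0 (shut) to 1.0 (fully open); "finger_force": force on a finger pad.
Only numpy, scipy, OpenCV 4.12 (cv2) and the standard library are available. Lean on these libraries where they do the work, as an engineer would, in place of code of your own. Each camera call takes 0.05 s, during which the arm holds its last target. There are 200 camera calls.

## Task

Seal the three white storage canisters by pressing the round button in the middle of each lid gently down until it stops: the tallest canister first, then the middle-height one, the lowest last. Only press with the fingertips: leave the canisters standing where they are, do not lift or tip them, and leave the things around them alone.

Things in the scene. Friction and masses are not known exactly. Their poses are not given: they have to be found in the camera images.
- canister_tall: the tall canister: loose round white ceramic canister with a pale wooden lid, 96 mm diameter, 120 mm to the top of the lid, 0.3 to 0.65 kg; all three have the same diameter and are told apart by height. Origin at the centre of its underside, z up. A wall cupboard hangs behind the canisters: underside 0.53 m above the worktop, its front and handles from x = 0.57 m on.
- button_tall (a joint): press button in the middle of the tall canister's lid: 0 fully up, 0.014 m fully down (sealed), starts 0 to 0.003. It slides straight down under about 3 N, stays where it is left (no spring), and stops at 0.014. From 0.010 on it counts as down. A push of over 30 N on a canister is not gentle.
- top_tall (a point): centre of the top face of the tall canister's button, a flat dark grey disc 46 mm in diameter. Fully up, it is 22 mm above the lid (142 mm above the worktop); fully down, 8 mm above the lid. The top is sprung: pressed on, it sinks up to 6 mm farther (3 N per mm) and comes back when released.
- canister_medium: the medium canister: loose round white ceramic canister with a pale wooden lid, 96 mm diameter, 90 mm to the top of the lid, 0.3 to 0.65 kg; all three have the same diameter and are told apart by height. Origin at the centre of its underside, z up. A wall cupboard hangs behind the canisters: underside 0.53 m above the worktop, its front and handles from x = 0.57 m on.
- button_medium (a joint): press button in the middle of the medium canister's lid: 0 fully up, 0.014 m fully down (sealed), starts 0 to 0.003. It slides straight down under about 3 N, stays where it is left (no spring), and stops at 0.014. From 0.010 on it counts as down. A push of over 30 N on a canister is not gentle.
- top_medium (a point): centre of the top face of the medium canister's button, a flat dark grey disc 46 mm in diameter. Fully up, it is 22 mm above the lid (112 mm above the worktop); fully down, 8 mm above the lid. The top is sprung: pressed on, it sinks up to 6 mm farther (3 N per mm) and comes back when released.
- canister_low: the low canister: loose round white ceramic canister with a pale wooden lid, 96 mm diameter, 60 mm to the top of the lid, 0.3 to 0.65 kg; all three have the same diameter and are told apart by height. Origin at the centre of its underside, z up. A wall cupboard hangs behind the canisters: underside 0.53 m above the worktop, its front and handles from x = 0.57 m on.
- button_low (a joint): press button in the middle of the low canister's lid: 0 fully up, 0.014 m fully down (sealed), starts 0 to 0.003. It slides straight down under about 3 N, stays where it is left (no spring), and stops at 0.014. From 0.010 on it counts as down. A push of over 30 N on a canister is not gentle.
- top_low (a point): centre of the top face of the low canister's button, a flat dark grey disc 46 mm in diameter. Fully up, it is 22 mm above the lid (82 mm above the worktop); fully down, 8 mm above the lid. The top is sprung: pressed on, it sinks up to 6 mm farther (3 N per mm) and comes back when released.
- honey_jar: bystander: squat glass jar with a green lid, 64x68x84 mm, behind the canisters; origin at the centre of its underside
- mug: bystander: white mug, 82x115x88 mm, behind the canisters; origin under the middle of its extent
- balm_pot: bystander: low round pot with a tan lid, 62 mm diameter, 35 mm high, in front of the canisters; origin at the centre of its underside
- shaker: bystander: small glass shaker with a grey top, 44 mm diameter, 90 mm high, in front of the canisters; origin at the centre of its underside

How it is judged:
By the outcome, as a careful person would: the job done as asked, in the order asked, and still so for the second after the job is handed in, with the robot touching nothing.
It also fails if it takes over 54 s, if anything falls off the work surface, if the arm or the gripper's body presses on something with over 40 N, if the wrist force passes 120 N, or if a joint passes its speed limit or range.

## Working session

There is one attempt and no reset: what is moved stays moved. The work goes in short steps, Python scripts to look and compute and a tool call to move; the robot and the scene stay as the last step left them, time stands still between calls to the robot, and variables do not carry over. Pictures are saved under pics/ and viewed, at most 10 in all, crops included, and the job is handed in when it is done.

Besides the shell and the picture viewer there is one more tool, called as name([rows], argument=value, ...), one row to a line, values as JSON. servo_tool: Moves the arm, as the interface text tells. Its arguments: {"type":"object","properties":{"steps":{"type":"array"},"newtons":{"type":"number"}},"required":["steps"]}

```bash
mkdir -p pics
python3 - <<'E'
from station import bot, capture
import cv2,numpy as np
s=bot.get_state(); print(s['clock'],s['tcp_pos'],np.round(s['ee_rot'],3),s['contact_force'],s['gripper_width'])
for n in ('top','side'):
    c=capture(n); cv2.imwrite(f'pics/{n}0.png',c['image']); np.savez(f'{n}0.npz',**c)
E
```

```text
0.0 [ 0.16224844 -0.60319883  0.23064636] [[ 0.966  0.26  -0.   ]
 [ 0.26  -0.966  0.001]
 [-0.    -0.001 -1.   ]] [-0.13483748 -0.59274824 -0.56312479] 0.9989062678362256
```

View pics/top0.png

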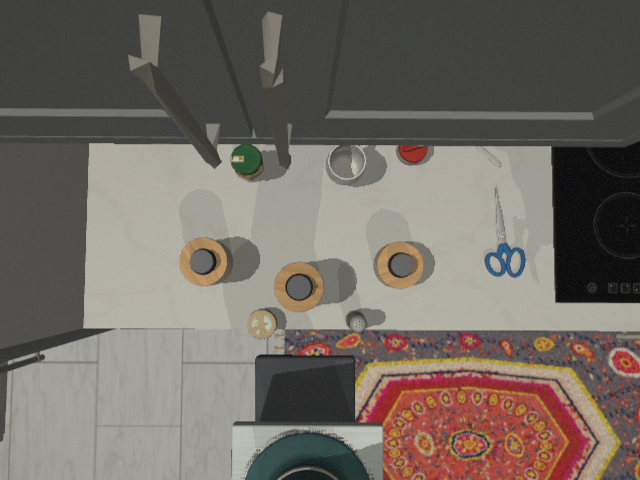

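View pics/side0.png

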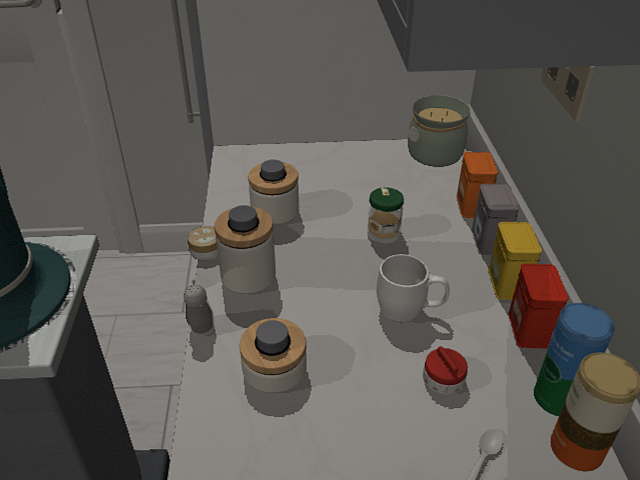

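The top view shows three dark buttons at about (203,261), (299,287) and (400,265). From the side view, the middle one (243,218) is the tall canister, the left one is medium and the near right one is low. The balm pot is at (262,324) and the shaker at (357,322). Next I'll measure positions.

```bash
cat > m.py <<'E'
import numpy as np,cv2
def pts(c):
    d=c['depth'];v,u=np.mgrid[:480,:640]
    P=np.stack([(u-c['cx'])/c['fx']*d,(v-c['cy'])/c['fy']*d,d],-1)
    return (P-c['t'])@c['R']
def buttons(c,seeds):
    W=pts(c);g=c['image'].astype(int)
    for n,(u,v) in seeds.items():
        z0=np.median(W[v-3:v+4,u-3:u+4,2])
        m=((abs(W[...,2]-z0)<.006)&(c['depth']>0)).astype(np.uint8)
        _,l=cv2.connectedComponents(m); m=l==l[v,u]
        p=W[m]; 
        (cx,cy),r=cv2.minEnclosingCircle(p[:,:2].astype(np.float32))
        print(n,'mean',np.round(p.mean(0),4),'circ',round(cx,4),round(cy,4),round(r,4),'z',round(z0,4),m.sum())
S={'top':{'medium':(203,261),'tall':(299,287),'low':(400,265)},'side':{'medium':(273,167),'tall':(243,215),'low':(273,333)}}
E
python3 - <<'E'
from m import *
for n in S:
    c=dict(np.load(n+'0.npz')); print(n,'cam',-c['R'].T@c['t']); buttons(c,S[n])
    W=pts(c)
    if n=='top':
        for k,(u,v) in dict(balm=(262,324),shaker=(357,320),honey=(247,158),mug=(347,147),handleA=(213,162),handleB=(286,160)).items(): print(k,np.round(W[v,u],3))
    x=c['R']@np.array([.162,-.603,.23])+c['t'];print('tcp px',c['fx']*x[0]/x[2]+c['cx'],c['fy']*x[1]/x[2]+c['cy'])
E
```

```text
top cam [0.47012691 0.01412793 1.08854877]
medium mean [0.4926 0.2077 0.1092] circ 0.4928 0.208 0.023 z 0.1096 441
tall mean [0.4449 0.0192 0.1395] circ 0.4449 0.0192 0.0227 z 0.1396 466
low mean [ 0.4889 -0.1856  0.0815] circ 0.4889 -0.186 0.0231 z 0.0814 414
balm [0.365 0.094 0.04 ]
shaker [ 0.379 -0.096  0.088]
honey [0.7   0.125 0.082]
mug [ 0.732 -0.079  0.049]
handleA [0.574 0.098 0.617]
handleB [0.572 0.029 0.636]
tcp px 671.9043249306297 461.3925438948365
side cam [ 0.51467849 -0.78137741  0.73132166]
medium mean [0.4924 0.2036 0.1093] circ 0.4935 0.2066 0.0245 z 0.1099 299
tall mean [0.4446 0.0154 0.1398] circ 0.4445 0.0192 0.024 z 0.1406 441
low mean [ 0.4883 -0.1893  0.0817] circ 0.4873 -0.186 0.0248 z 0.0822 680
tcp px -192.5898914675867 647.6958431456691
```

servo_tool([
  {"gripper":-1,"xyz":[12,-15,0],"yaw":0},
  {"gripper":-1,"xyz":[24,-30,0],"yaw":0},
  {"gripper":-1,"xyz":[33,-40,0],"yaw":0},
  {"gripper":-1,"xyz":[33,-40,0],"yaw":0},
  {"gripper":-1,"xyz":[33,-40,0],"yaw":0},
  {"gripper":-1,"xyz":[33,-40,0],"yaw":0},
  {"gripper":-1,"xyz":[33,-40,0],"yaw":0},
  {"gripper":-1,"xyz":[33,-40,0],"yaw":0},
  {"gripper":-1,"xyz":[33,-40,0],"yaw":0},
  {"gripper":-1,"xyz":[33,-40,0],"yaw":0},
  {"gripper":-1,"xyz":[33,-40,0],"yaw":0},
  {"gripper":-1,"xyz":[33,-40,0],"yaw":0},
], newtons=20)

```text
clock: 1.6
tcp_pos: [0.4005, -0.0772, 0.2313]
ee_rot: [[0.966, 0.26, 0.0], [0.26, -0.966, -0.0], [0.0, 0.0, -1.0]]
contact_force: [0.5, -1.6, -0.3]
gripper_width: 0.002
finger_force: 0.0
```

servo_tool([
  {"gripper":-1,"xyz":[20,-24,0],"yaw":0},
  {"gripper":-1,"xyz":[20,-24,0],"yaw":0},
  {"gripper":-1,"xyz":[18,-22,0],"yaw":0},
  {"gripper":-1,"xyz":[10,-11.6,0],"yaw":0},
  {"gripper":-1,"xyz":[0,0,20],"yaw":0},
  {"gripper":-1,"xyz":[0,0,25],"yaw":0},
  {"gripper":-1,"xyz":[0,0,20],"yaw":0},
  {"gripper":-1,"xyz":[0,0,0],"yaw":0},
  {"gripper":-1,"xyz":[0,0,0],"yaw":0},
])

```text
clock: 2.72
tcp_pos: [0.4449, 0.0178, 0.1669]
ee_rot: [[0.966, 0.26, 0.0], [0.26, -0.966, 0.0], [0.0, 0.0, -1.0]]
contact_force: [0.2, -0.1, 0.7]
gripper_width: -0.001
finger_force: 0.0
```

Run:
```python
from station import bot, capture
import cv2,numpy as np
c=capture('side'); cv2.imwrite('pics/side1.png',cv2.resize(c['image'][60:320,60:400],None,fx=2,fy=2))
c=capture('top'); cv2.imwrite('pics/top1.png',cv2.resize(c['image'][130:400,150:450],None,fx=2,fy=2))
s=bot.get_state();print(s['tcp_pos'],s['contact_force'],s['qpos'])
```

```text
[0.44508998 0.01773138 0.16708756] [ 0.73701102 -0.07863212  0.74262492] [ 0.42321056  0.22066731 -0.58999019  2.09062757  0.16016286  0.87189668
 -1.56698386]
```

View pics/side1.png

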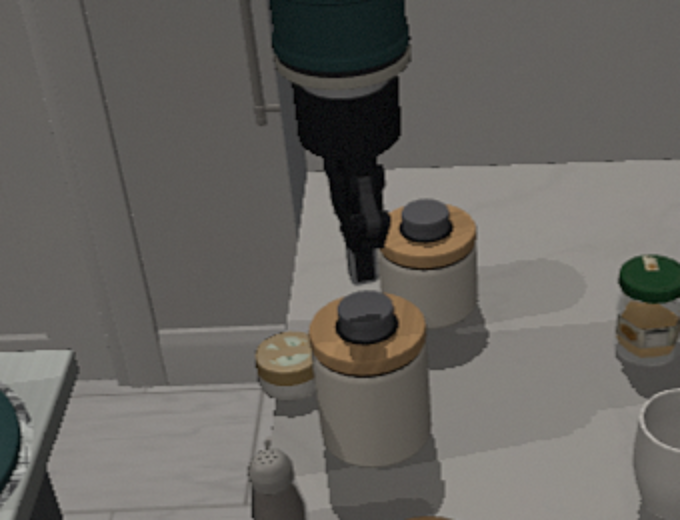

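The fingertips (363,280 in the crop) are just above the tall button (365,305) and centred on it. I'll descend in small steps.

servo_tool([
  {"gripper":-1,"xyz":[0,-1,10],"yaw":0},
  {"gripper":-1,"xyz":[0,0,8],"yaw":0},
  {"gripper":-1,"xyz":[0,0,3],"yaw":0},
  {"gripper":-1,"xyz":[0,0,3],"yaw":0},
  {"gripper":-1,"xyz":[0,0,3],"yaw":0},
  {"gripper":-1,"xyz":[0,0,3],"yaw":0},
  {"gripper":-1,"xyz":[0,0,3],"yaw":0},
  {"gripper":-1,"xyz":[0,0,2],"yaw":0},
  {"gripper":-1,"xyz":[0,0,0],"yaw":0},
])

```text
clock: 3.95
tcp_pos: [0.4445, 0.0188, 0.1312]
ee_rot: [[0.966, 0.26, 0.0], [0.26, -0.966, 0.0], [0.0, -0.0, -1.0]]
contact_force: [-0.5, -0.2, 1.3]
gripper_width: -0.002
finger_force: 1.0
```

servo_tool([
  {"gripper":-1,"xyz":[0,0,2],"yaw":0},
  {"gripper":-1,"xyz":[0,0,1],"yaw":0},
  {"gripper":-1,"xyz":[0,0,0],"yaw":0},
])

```text
clock: 4.32
tcp_pos: [0.4444, 0.0187, 0.1282]
ee_rot: [[0.966, 0.26, -0.0], [0.26, -0.966, 0.0], [-0.0, -0.0, -1.0]]
contact_force: [0.3, -0.2, 2.2]
gripper_width: -0.002
finger_force: 1.1
```

servo_tool([
  {"gripper":-1,"xyz":[0,0,2],"yaw":0},
  {"gripper":-1,"xyz":[0,0,0],"yaw":0},
])

```text
clock: 4.58
tcp_pos: [0.4445, 0.0187, 0.1263]
ee_rot: [[0.966, 0.26, 0.0], [0.26, -0.966, 0.0], [0.0, -0.0, -1.0]]
contact_force: [-1.0, -0.5, 5.6]
gripper_width: 0.001
finger_force: 2.6
```

servo_tool([
  {"gripper":-1,"xyz":[0,0,1.5],"yaw":0},
  {"gripper":-1,"xyz":[0,0,0],"yaw":0},
])

```text
clock: 4.82
tcp_pos: [0.4445, 0.0187, 0.1249]
ee_rot: [[0.966, 0.26, 0.0], [0.26, -0.966, -0.0], [0.0, 0.0, -1.0]]
contact_force: [-2.1, -0.6, 8.9]
gripper_width: 0.006
finger_force: 4.5
```

servo_tool([
  {"gripper":-1,"xyz":[0,0,-10],"yaw":0},
  {"gripper":-1,"xyz":[0,0,-25],"yaw":0},
  {"gripper":-1,"xyz":[0,0,-15],"yaw":0},
  {"gripper":-1,"xyz":[12,-21,0],"yaw":0},
  {"gripper":-1,"xyz":[20,-36,0],"yaw":0},
  {"gripper":-1,"xyz":[24,-43,0],"yaw":0},
  {"gripper":-1,"xyz":[22,-40,0],"yaw":0},
  {"gripper":-1,"xyz":[14,-24,0],"yaw":0},
  {"gripper":-1,"xyz":[4,-6,0],"yaw":0},
  {"gripper":-1,"xyz":[0,0,20],"yaw":0},
  {"gripper":-1,"xyz":[0,0,20],"yaw":0},
  {"gripper":-1,"xyz":[0,0,0],"yaw":0},
])

```text
clock: 6.32
tcp_pos: [0.4923, 0.2067, 0.1339]
ee_rot: [[0.966, 0.259, -0.002], [0.259, -0.966, -0.001], [-0.002, 0.0, -1.0]]
contact_force: [0.3, 1.0, 0.1]
gripper_width: 0.0
finger_force: 0.0
```

Run:
```python
from station import bot, capture
from m import *
c=capture('side'); buttons(c,{'tall':(243,221),'low':(273,333)}); cv2.imwrite('pics/side2.png',cv2.resize(c['image'][60:320,60:400],None,fx=2,fy=2))
s=bot.get_state();print(s['tcp_pos'],s['contact_force'])
```

```text
tall mean [0.4446 0.0155 0.1282] circ 0.4435 0.0211 0.0282 z 0.129 447
low mean [ 0.4881 -0.1892  0.0817] circ 0.4881 -0.1869 0.0243 z 0.0823 680
[0.49277093 0.20713701 0.13484693] [0.05915047 0.20259429 0.83035684]
```

View pics/side2.png

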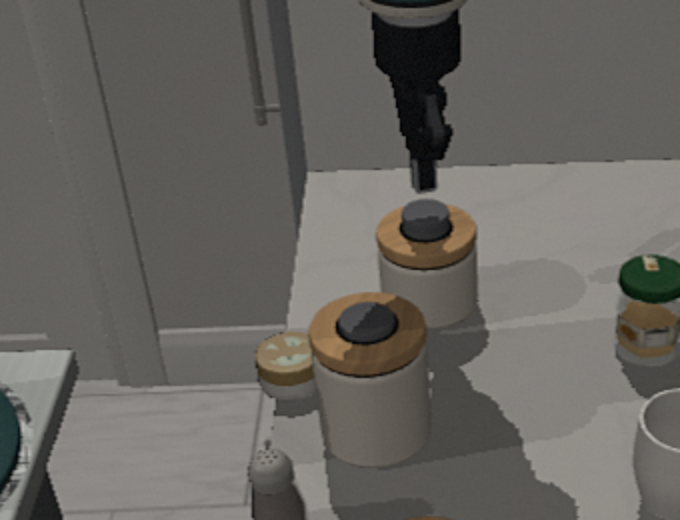

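The tall button is flush at z≈0.128 and its canister hasn't moved. The fingertips (424,188) are over the medium button (426,212).

servo_tool([
  {"gripper":-1,"xyz":[0,0,10],"yaw":0},
  {"gripper":-1,"xyz":[0,0,8],"yaw":0},
  {"gripper":-1,"xyz":[0,0,3],"yaw":0},
  {"gripper":-1,"xyz":[0,0,3],"yaw":0},
  {"gripper":-1,"xyz":[0,0,3],"yaw":0},
  {"gripper":-1,"xyz":[0,0,3],"yaw":0},
  {"gripper":-1,"xyz":[0,0,3],"yaw":0},
  {"gripper":-1,"xyz":[0,0,2],"yaw":0},
  {"gripper":-1,"xyz":[0,0,2],"yaw":0},
  {"gripper":-1,"xyz":[0,0,0],"yaw":0},
])

```text
clock: 7.62
tcp_pos: [0.493, 0.2079, 0.0977]
ee_rot: [[0.966, 0.26, -0.0], [0.26, -0.966, 0.0], [0.0, -0.0, -1.0]]
contact_force: [0.9, -0.1, 2.6]
gripper_width: -0.001
finger_force: 1.0
```

servo_tool([
  {"gripper":-1,"xyz":[0,0,1.5],"yaw":0},
  {"gripper":-1,"xyz":[0,0,1],"yaw":0},
  {"gripper":-1,"xyz":[0,0,0],"yaw":0},
])

```text
clock: 8.0
tcp_pos: [0.493, 0.2079, 0.0955]
ee_rot: [[0.966, 0.26, 0.0], [0.26, -0.966, 0.0], [0.0, -0.0, -1.0]]
contact_force: [-0.8, -1.2, 8.7]
gripper_width: -0.001
finger_force: 3.8
```

servo_tool([
  {"gripper":-1,"xyz":[0,0,-10],"yaw":0},
  {"gripper":-1,"xyz":[0,0,-30],"yaw":0},
  {"gripper":-1,"xyz":[0,0,-40],"yaw":0},
  {"gripper":-1,"xyz":[0,0,-25],"yaw":0},
  {"gripper":-1,"xyz":[-7,25,0],"yaw":0},
  {"gripper":-1,"xyz":[-13,45,0],"yaw":0},
  {"gripper":-1,"xyz":[-14.5,52,0],"yaw":0},
  {"gripper":-1,"xyz":[-14.5,52,0],"yaw":0},
  {"gripper":-1,"xyz":[-14.5,52,0],"yaw":0},
  {"gripper":-1,"xyz":[-14.5,52,0],"yaw":0},
  {"gripper":-1,"xyz":[-14.5,52,0],"yaw":0},
  {"gripper":-1,"xyz":[-10.5,36,0],"yaw":0},
])

```text
clock: 9.5
tcp_pos: [0.4879, -0.1748, 0.2006]
ee_rot: [[0.966, 0.258, -0.0], [0.258, -0.966, -0.0], [-0.0, 0.0, -1.0]]
contact_force: [0.2, -0.5, -0.4]
gripper_width: 0.0
finger_force: 0.0
```

servo_tool([
  {"gripper":-1,"xyz":[-4,13,0],"yaw":0},
  {"gripper":-1,"xyz":[0,0,20],"yaw":0},
  {"gripper":-1,"xyz":[0,0,30],"yaw":0},
  {"gripper":-1,"xyz":[0,0,30],"yaw":0},
  {"gripper":-1,"xyz":[0,0,15],"yaw":0},
  {"gripper":-1,"xyz":[0,0,0],"yaw":0},
  {"gripper":-1,"xyz":[0,0,0],"yaw":0},
])

```text
clock: 10.38
tcp_pos: [0.4887, -0.1859, 0.1063]
ee_rot: [[0.966, 0.26, 0.001], [0.26, -0.966, -0.0], [0.001, 0.001, -1.0]]
contact_force: [-0.5, 1.4, 0.2]
gripper_width: -0.004
finger_force: 0.0
```

Run:
```python
from station import bot, capture
from m import *
c=capture('side'); buttons(c,{'tall':(243,221),'medium':(273,171)}); cv2.imwrite('pics/side3.png',cv2.resize(c['image'][140:420,160:400],None,fx=2,fy=2))
s=bot.get_state();print(s['tcp_pos'],s['contact_force'])
```

```text
tall mean [ 0.4911 -0.224   0.3109] circ 0.4887 -0.1964 0.0464 z 0.3102 606
medium mean [ 0.4845 -0.2426  0.3888] circ 0.4834 -0.2373 0.052 z 0.3885 754
[ 0.48865478 -0.18602013  0.10633776] [-0.88450909  0.46802096 -0.54805836]
```

View pics/side3.png

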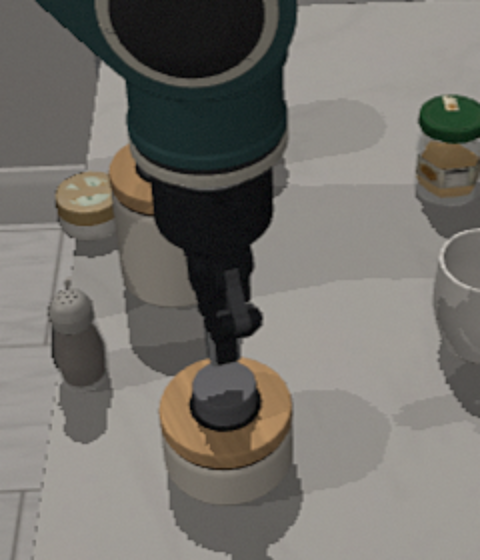

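The fingertips (222,362) are above the low button (225,388), well clear of the shaker and the tall canister.

servo_tool([
  {"gripper":-1,"xyz":[0,0,10],"yaw":0},
  {"gripper":-1,"xyz":[0,0,9],"yaw":0},
  {"gripper":-1,"xyz":[0,0,3],"yaw":0},
  {"gripper":-1,"xyz":[0,0,3],"yaw":0},
  {"gripper":-1,"xyz":[0,0,3],"yaw":0},
  {"gripper":-1,"xyz":[0,0,3],"yaw":0},
  {"gripper":-1,"xyz":[0,0,3],"yaw":0},
  {"gripper":-1,"xyz":[0,0,2],"yaw":0},
  {"gripper":-1,"xyz":[0,0,2],"yaw":0},
  {"gripper":-1,"xyz":[0,0,0],"yaw":0},
])

```text
clock: 11.68
tcp_pos: [0.4881, -0.1859, 0.0672]
ee_rot: [[0.966, 0.26, -0.0], [0.26, -0.966, 0.0], [-0.0, -0.0, -1.0]]
contact_force: [-1.5, 1.1, 2.3]
gripper_width: 0.005
finger_force: 1.3
```

servo_tool([
  {"gripper":-1,"xyz":[0,0,1.5],"yaw":0},
  {"gripper":-1,"xyz":[0,0,1],"yaw":0},
  {"gripper":-1,"xyz":[0,0,0],"yaw":0},
])

```text
clock: 12.05
tcp_pos: [0.4882, -0.186, 0.065]
ee_rot: [[0.966, 0.26, 0.0], [0.26, -0.966, -0.0], [0.0, 0.0, -1.0]]
contact_force: [-3.6, 1.9, 8.9]
gripper_width: -0.001
finger_force: 4.5
```

servo_tool([
  {"gripper":-1,"xyz":[0,0,-10],"yaw":0},
  {"gripper":-1,"xyz":[0,0,-30],"yaw":0},
  {"gripper":-1,"xyz":[0,0,-50],"yaw":0},
  {"gripper":-1,"xyz":[0,0,-50],"yaw":0},
  {"gripper":-1,"xyz":[0,0,-20],"yaw":0},
  {"gripper":-1,"xyz":[-20,27,0],"yaw":0},
  {"gripper":-1,"xyz":[-32,43,0],"yaw":0},
  {"gripper":-1,"xyz":[-32,43,0],"yaw":0},
  {"gripper":-1,"xyz":[-32,43,0],"yaw":0},
  {"gripper":-1,"xyz":[-32,43,0],"yaw":0},
  {"gripper":-1,"xyz":[-16,22,0],"yaw":0},
  {"gripper":-1,"xyz":[0,0,0],"yaw":0},
])

```text
clock: 13.55
tcp_pos: [0.3857, -0.4439, 0.2248]
ee_rot: [[0.967, 0.257, -0.0], [0.257, -0.967, -0.0], [-0.0, 0.0, -1.0]]
contact_force: [0.3, 0.9, -0.9]
gripper_width: 0.001
finger_force: 0.0
```

Run:
```python
from station import bot, capture
from m import *
c=capture('top'); buttons(c,S['top']); cv2.imwrite('pics/top4.png',c['image'])
s=bot.get_state();print(s['tcp_pos'],s['contact_force'],abs(s['qd']).max() if hasattr(s['qd'],'max') else s['qd'])
```

```text
medium mean [0.4927 0.2076 0.0978] circ 0.4929 0.2077 0.0272 z 0.0981 463
tall mean [0.4455 0.0188 0.1268] circ 0.4464 0.0212 0.0366 z 0.1275 578
low mean [ 0.4893 -0.1853  0.0677] circ 0.494 -0.1863 0.0294 z 0.0679 427
[ 0.38678952 -0.44235648  0.22487289] [ 0.04766219  0.82103915 -0.36315781] 0.025399817241037927
```

View pics/top4.png

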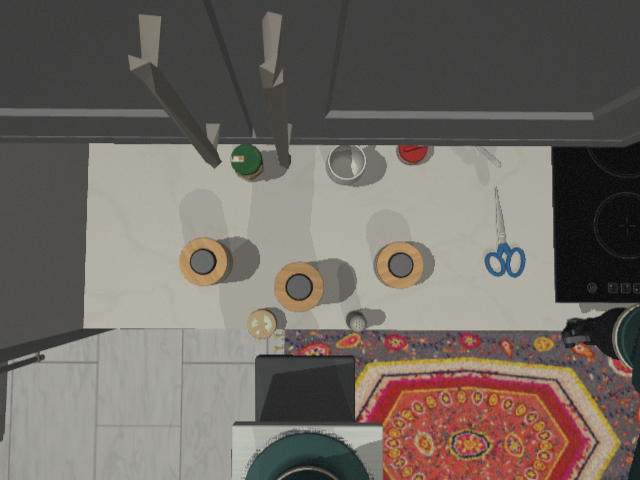

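All three buttons, at (203,261), (299,287) and (400,265), are fully down at z≈0.098, 0.128 and 0.068. The canisters and the things around them are where they were, and the arm is clear.

```bash
python3 -c "
from station import workorder
print(workorder.close_job())"
```

```text
the job is handed in; nothing more can be done
None
```

All three canisters are sealed in the order asked (tall, medium, low), each pressed to its stop with readings of about 9 N, nothing else visibly moved, and the job was handed in at about 14 s.

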